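# Unlock the parts dish and hold it out with its bearing ball

### The job

The spare bearing ball lies loose in the parts dish, which is locked in its bayonet base on the bench. Take the dish by its bridge handle, turn it a quarter turn anticlockwise (seen from above) to unlock it and lift it out, keeping it level all the while so that the ball never rolls off the black rubber pad in the middle. Finish still holding the dish, level and still, about 10 cm above the clear half of the cork mat beside the open bearing, where the fitter will pick the ball out of it, and leave the other things on the bench where they are.

Things in the scene. Friction and masses are not known exactly. Their poses are not given: they have to be found in the camera images.
- parts_dish: shallow round aluminium parts dish, 129 mm across, about 300 g, with a slim steel bridge handle over it; rim 40 mm above its foot. Origin: centre of the underside of its foot; z up; the handle runs along its y. The black rubber pad in its middle, 50 mm across, slopes up outwards by 5 degrees, the metal round it by 14 degrees.
- dish_foot (a point): centre of the underside of the dish's foot (same as the dish's origin). The foot is a spigot 56 mm across and 21 mm high; on its lowest 6 mm two lugs, 20 mm wide, reach 40 mm out from the axis along the dish's +x and -x.
- dish_grip (a point): middle of the dish's wooden grip, on the dish's axis 96 mm above its origin (axes as the dish): a bar 60 mm long (along y), 16 mm thick (along x, the way to grip it), 24 mm high, 38 mm of free air between it and the ball. The handle's 7 mm steel rod comes down to the rim 60 mm either side of the axis.
- dish_middle (a point): point in the dish where the ball's centre lies when the ball is centred, 35.5 mm above the dish's origin on its axis
- ball_center (a point): centre of the polished steel ball, 19 mm across, 28 g, loose in the dish
- bayonet_base: bayonet base fixed to the bench: dark steel plate 120 x 120 x 5 mm with a blue ring on it. Origin: centre of its underside. Place and yaw vary. The dish's foot stands on the plate, its origin 5 mm above the base's. As found their axes agree (locked, within 2 degrees). Fixed stops end the turn at about 93 degrees anticlockwise and about 3 degrees clockwise. Turning needs little force.
- base_ring (a point): middle of the blue ring's mouth, 19 mm above the bench. Ring 108 mm across; its inner flange (hole 62 mm, 3 mm play round the foot) covers the lugs, 8.5 mm of space below it. The flange has two gaps, at the base's +y and -y: turned 80 to 93 degrees anticlockwise from above, the lugs stand in the gaps and the dish lifts straight out, free after 15 mm.
- mat: cork mat lying fixed on the bench, 140 mm (its x) by 220 mm (its y), 3 mm thick; origin: centre of its underside. The bearing lies on its +y half. It may lie any way round, and mat and base may change sides of the bench.
- mat_spot (a point): middle of the mat's clear half, on its top, 50 mm from the mat's centre towards its -y
- bearing: open thrust bearing lying on the mat, 88 mm across and 26 mm high, seven steel balls and one empty place; origin: centre of its underside. Leave alone.
- spray_can: spray can with red cap, 67 mm across, 213 mm high, standing at the back; origin: centre of its underside. Leave alone.
- jar_screws: jar of screws with grey lid, 73 mm across, 98 mm high, at the back; origin: centre of its underside. Leave alone.
- spanner: combination spanner lying at the front edge, 216 mm long (its y), 10 mm high; origin: centre of its underside. Leave alone.
- driver_red: red screwdriver lying at the front edge, 230 mm long (its y), 29 mm high; origin: centre of its underside. Leave alone.

How it is judged:
By the outcome, as a careful person would: the job done as asked, in the order asked, and still so for the second after the job is handed in, while the arm keeps its last pose, push and grip.
It also fails if it takes over 48 s, if anything falls off the work surface, if the arm or the gripper's body presses on something with over 40 N, if the wrist force passes 120 N, or if a joint passes its speed limit or range.

### The arm

A 7-joint arm with a two-finger parallel gripper is mounted at the origin on a cart in front of the work surface, level with it; the furniture and walls round the work are solid. World frame = base frame: x ahead of the robot, y to its left, z up, the work surface at z = 0. Lengths are in mm, angles in rad, forces in N, time in s.
With the tool pointing down it reaches from about 425 to 875 mm from the base axis. Payload 9.9 kg.
Tool frame: the origin (TCP) lies on the centre line of the jaws, within the pads' length; the fingertips stand 22 mm ahead of it and the grasp point (between the pads) lies 3 mm ahead of it; z points along the fingers, y is the line along which they close (so a half turn about z gives the same grasp; the last joint's range is limited). The gripper opens to 85 mm and grips with 20 to 120 N. Pads are 22 mm wide; open, the fingers measure 114 mm over their backs; the gripper's body (76 mm by 85 mm) begins 54 mm behind the grasp point. The pads swing forward as they close: fully open they stand 13 mm farther back than shut.
Start: joints at [-1.235, 0.576, 0.025, 1.437, -0.015, 1.129, -0.057], TCP at [275.109, 616.397, 253.289] pointing down, gripper open.
Joint ranges: [-2.76, 2.76], [-0.34, 2.15], [-1.52, 1.57], [0.19, 2.46], [-1.09, 4.23], [0.17, 1.99], [-2.82, 2.82]. Speed limits (rad/s): [2.22, 2.22, 3.01, 3.01, 3.14, 3.14, 3.14].

### API

Orientations are given as a rotation vector (axis times angle).
In Python, from bench import arm gives the robot as it stands.
- The arm moves only by the tool step_arm, never from a script. Its argument "plan" is a list of rows, each an object of numbers: "tx", "ty", "tz": the shift along the tool's x, y, z in units of 60 mm (1.0 is 60 mm); "rx", "ry", "rz": the turn, a rotation vector about the tool's x, y, z in units of 6 degrees (1.0 is 6 degrees); "grip": the closure, from 0 (fully open) to 1 (shut). A call has 1 to 10 rows; each row shifts and turns the commanded pose from where the row before left it, along the tool's axes as they then stand; what a row does not reach is not made up. A row lasts 1/8 s, in which the tool goes at most 62.5 mm and 10.7 degrees, less where a joint would pass 70% of its speed; a pose out of reach is approached as far as the arm can. A call is refused whole if a number of a shift passes 1 or a number of a turn 1, either way. A call with a gripper value outside its range is refused whole. The fingers move at their own pace and stop on an object; "grip_force" is the grip in N (left out, the last holds). Time passes only in rows, so rows that do not move let the fingers close. It gives the time, the measured TCP pose, the force, the opening and the grip force at its end, in the units of the state.
- arm.read_state(): the state, without advancing time (a new reading comes with each control period).
- arm.read_camera(name): name is "side" or "top"; returns a dict with "image" (480x640x3 uint8, red, green, blue), "fx", "fy", "cx", "cy" (pixels), "distortion" ([k1, k2, p1, p2, k3] as OpenCV has them; the pictures are not rectified), "R" (3x3) and "t" (3): a world point X has camera coordinates R X + t. Camera axes: x right, y down, z forward; pixel columns grow to the right and rows downward; lengths in mm; the calibration is good to about 2 mm. A picture is of the moment at which its call begins. There is no depth.
- arm.sign_off(): hands the job in; it is judged then, once.
Trained networks look in a picture, given as the dict that the camera call returned (one of the last four; its "shot" number tells which), for a name from the list of things; names that differ only in an ending like _2 or _b are one class to them, and where a whole thing is asked for, a point or a joint stands for the part that bears it (a point fixed in the world has none). Each returns a list of dicts, best first, with "p" (0 to 1); they miss things now and then, are a little off and sometimes report something else, mostly with a low value. They report only what shows in the picture. A call takes as long as a camera call.
- arm.boxes_of(picture, label): "box" ([left, top, right, bottom] as shares, 0 to 1, of the picture: columns of its width, rows of its height, round what is visible of it).
- arm.silhouettes(picture, label): "region" (480x640 bool, what is visible of it) and "box" ([left, top, right, bottom] as shares, 0 to 1, of the picture: columns of its width, rows of its height, round what is visible of it).
The state is a dict: "time_s": time; "joints": joint angles; "joint_vel": joint speeds; "effort": joint torques, N m; "eef_pos": TCP position; "orientation": TCP orientation; "wrist_force": force on the tool from outside, world axes, zero at the start; "moment": the same for the moment, N m; "finger_gap": opening from 0.0 (shut) to 1.0 (fully open); "grip_force": force on a finger pad.
Only numpy, scipy, OpenCV 4.12 (cv2) and the standard library are available. Lean on these libraries where they do the work, as an engineer would, in place of code of your own. Each camera call takes 0.05 s, during which the arm holds its last target. There are 200 camera calls.

## Working session

There is one attempt and no reset: what is moved stays moved. The work goes in short steps, Python scripts to look and compute and a tool call to move; the robot and the scene stay as the last step left them, time stands still between calls to the robot, and variables do not carry over. Pictures are saved under pics/ and viewed, at most 10 in all, crops included, and the job is handed in when it is done.

Besides the shell and the picture viewer there is one more tool, called as name(argument=value, ...), one argument or row to a line, values as JSON. step_arm: Moves the arm, as the interface text tells. Its arguments: {"type":"object","properties":{"plan":{"type":"array","items":{"type":"object","properties":{"tx":{"type":"number"},"ty":{"type":"number"},"tz":{"type":"number"},"rx":{"type":"number"},"ry":{"type":"number"},"rz":{"type":"number"},"grip":{"type":"number"}}}},"grip_force":{"type":"number"}},"required":["plan"]}

```bash
mkdir -p pics
cat > h.py <<'E'
import numpy as np, cv2
from bench import arm
from scipy.spatial.transform import Rotation as Rn
def K(p): return np.array([[p['fx'],0,p['cx']],[0,p['fy'],p['cy']],[0,0,1.]])
def ray(p,uv):
    q=cv2.undistortPoints(np.array([[uv]],float),K(p),np.array(p['distortion']))[0,0]
    R=np.array(p['R']);t=np.array(p['t']);return -R.T@t, R.T@np.array([q[0],q[1],1])
def onz(p,uv,z):
    o,d=ray(p,uv);return o+d*(z-o[2])/d[2]
def proj(p,X):
    return cv2.projectPoints(np.array(X,float).reshape(-1,3),cv2.Rodrigues(np.array(p['R']))[0],np.array(p['t'],float),K(p),np.array(p['distortion']))[0].reshape(-1,2)
def save(p,n): cv2.imwrite('pics/'+n,p['image'][:,:,::-1])
E
python3 - <<'E'
from h import *
for c in ['top','side']:
    p=arm.read_camera(c);save(p,c+'1.png')
    print(c,-np.array(p['R']).T@p['t'])
    for l in ['parts_dish','dish_grip','ball_center','bayonet_base','base_ring','mat','bearing']:
        for r in arm.silhouettes(p,l)[:2]:
            v,u=np.nonzero(r['region']);print(l,round(r['p'],2),np.round(np.array(r['box'])*[640,480,640,480]),u.mean().round(1),v.mean().round(1),np.round(onz(p,(u.mean(),v.mean()),{'dish_grip':101,'ball_center':40,'mat':3,'bearing':26,'parts_dish':45}.get(l,19))))
s=arm.read_state();print(s)
E
```

```text
top [ 359.53542464   -1.9680156  1179.50294843]
parts_dish 0.6 [192. 224. 260. 291.] 227.2 257.0 [508. 146.  45.]
dish_grip 0.82 [194. 221. 259. 290.] 227.1 257.0 [501. 139. 101.]
ball_center 0.59 [226. 256. 231. 262.] 228.0 258.3 [507. 146.  40.]
bayonet_base 0.81 [186. 219. 272. 299.] 240.1 269.3 [488. 124.  19.]
base_ring 0.67 [189. 219. 267. 303.] 241.5 273.9 [479. 121.  19.]
mat 0.97 [375. 210. 489. 334.] 429.4 264.8 [ 503. -247.    3.]
bearing 0.6 [423. 275. 468. 319.] 445.4 296.6 [ 439. -271.   26.]
side [ 346.4551451  -884.60767931  732.32283779]
parts_dish 0.81 [261. 186. 315. 227.] 287.4 210.9 [511. 156.  45.]
dish_grip 0.75 [264. 185. 315. 229.] 287.2 210.5 [497.  72. 101.]
bayonet_base 0.89 [256. 219. 322. 249.] 287.6 232.9 [500.  99.  19.]
bayonet_base 0.37 [263. 186. 312. 235.] 287.0 210.5 [516. 197.  19.]
base_ring 0.64 [256. 220. 320. 250.] 288.3 232.9 [502.  98.  19.]
mat 0.95 [254. 307. 336. 396.] 306.3 349.9 [ 471. -260.    3.]
bearing 0.87 [269. 338. 316. 378.] 291.4 357.6 [ 437. -291.   26.]
bearing 0.69 [265. 184. 314. 235.] 286.7 210.4 [514. 187.  26.]
{'time_s': 0.8, 'joints': array([-1.23479756,  0.57569501,  0.02487668,  1.4370794 , -0.01502182,
        1.12895442, -0.05651947]), 'joint_vel': array([ 5.63294932e-04, -1.12863341e-04,  6.58741050e-05, -9.15677901e-05,
        6.20776257e-04,  1.54867890e-03,  6.40250013e-04]), 'effort': array([-1.58737721e-04, -7.65421557e+01,  2.24868536e+00, -2.86272669e+01,
        1.53058075e-02,  2.83424233e-03,  9.28896213e-06]), 'eef_pos': array([275.10059806, 616.42792406, 253.29894515]), 'orientation': array([-6.54597419e-01, -3.07260848e+00, -8.42004830e-05]), 'wrist_force': array([ 0.70084752, -1.03649865,  0.67724881]), 'moment': array([-0.03019157, -0.0588529 ,  0.02604445]), 'grip_force': 0.0, 'finger_gap': 1.0039326107517108}
```

Run:
```python
import cv2
a=cv2.imread('pics/top1.png');b=cv2.imread('pics/side1.png')
cv2.imwrite('pics/c1.png',cv2.resize(a[195:345,170:290],None,fx=5,fy=5,interpolation=3)[:600] if 0 else cv2.resize(a[205:315,170:290],None,fx=5.4,fy=5.4,interpolation=2))
cv2.imwrite('pics/c2.png',cv2.resize(b[170:260,235:345],None,fx=6.6,fy=6.6,interpolation=2))
```

```text
(no output)
```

View pics/top1.png

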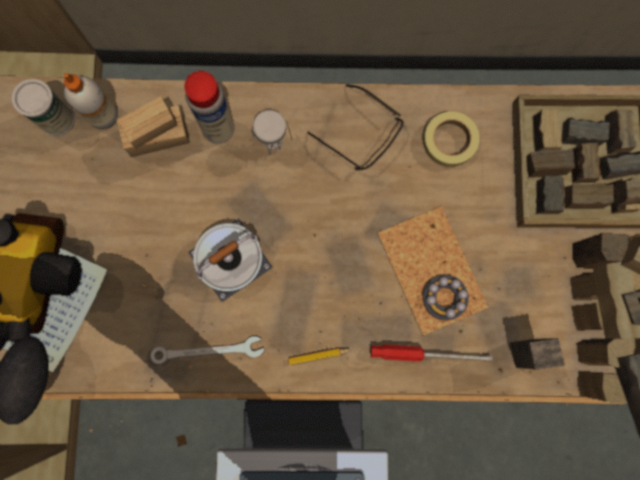

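View pics/c1.png

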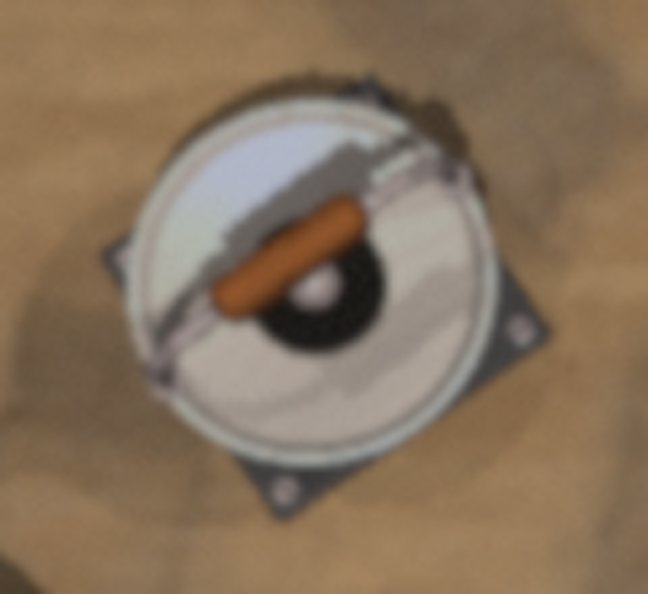

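View pics/c2.png

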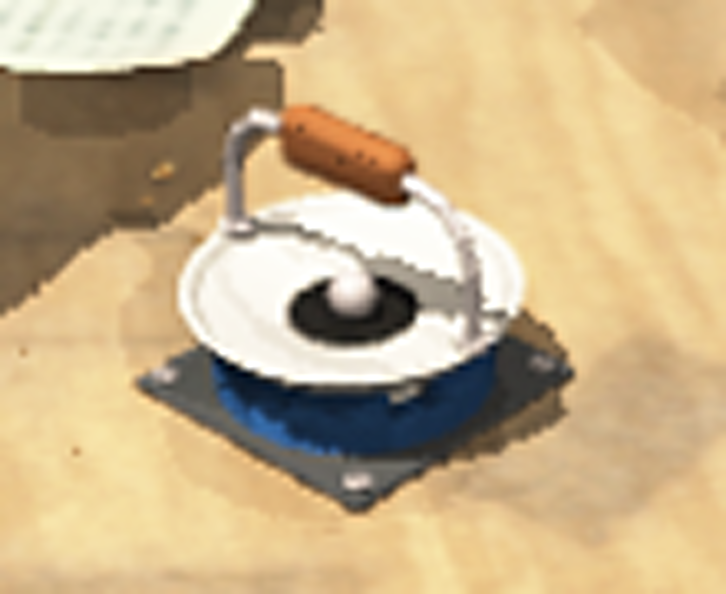

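View pics/side1.png

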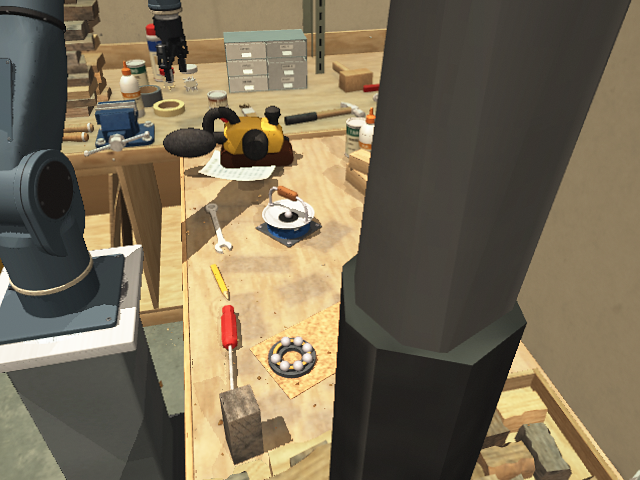

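```bash
cat > fit.py <<'E'
from h import *
from scipy.optimize import least_squares
T=arm.read_camera('top');S=arm.read_camera('side')
c1=lambda u,v:((u+.5)/5.4+169.5,(v+.5)/5.4+204.5)
c2=lambda u,v:((u+.5)/6.6+234.5,(v+.5)/6.6+169.5)
ctr=[(T,c1(313,281),45),(T,c1(289,256),101),(S,c2(349,152),101),(S,c2(352,291),45)]
for p,uv,z in ctr: print(z,onz(p,uv,z).round(1))
cor=[(T,c1(548,333)),(T,c1(283,520)),(T,c1(105,250)),(S,c2(137,383)),(S,c2(358,508)),(S,c2(573,375))]
C=[onz(p,uv,5) for p,uv in cor]
for c in C: print(c.round(1))
print('mid T',(C[0]+C[2])/2,'mid S',(C[3]+C[5])/2)
d=C[0]-C[1];print('edge yaw T',np.degrees(np.arctan2(d[1],d[0])))
d=C[1]-C[2];print('edge T',np.degrees(np.arctan2(d[1],d[0])))
for a,b in((3,4),(4,5)):
    d=C[b]-C[a];print('edge S',np.degrees(np.arctan2(d[1],d[0])))
a,b=onz(T,c1(222,302),101),onz(T,c1(357,212),101);d=b-a;print('grip',a,b,np.degrees(np.arctan2(d[1],d[0])))
a,b=onz(S,c2(290,115),101),onz(S,c2(406,187),101);d=b-a;print('gripS',a,b,np.degrees(np.arctan2(d[1],d[0])))
# mat
for p in (T,S):
    r=arm.silhouettes(p,'mat')[0]['region'].astype(np.uint8)
    b=cv2.boxPoints(cv2.minAreaRect(cv2.findContours(r,0,1)[0][0]))
    X=np.array([onz(p,q,3) for q in b])[:,:2];print('mat',X.round(),X.mean(0).round(),b.round())
    m=arm.silhouettes(p,'bearing')[0]['region'];v,u=np.nonzero(m);print('bearing',onz(p,(u.mean(),v.mean()),15).round())
R=Rn.from_rotvec(arm.read_state()['orientation']).as_matrix();print(R.round(3))
E
python3 fit.py
```

```text
45 [509.1 145.8  45. ]
101 [510.1 146.8 101. ]
101 [511.9 150.4 101. ]
45 [509.9 142.9  45. ]
[496.2  65.3   5. ]
[427.7 159.    5. ]
[525.  226.5   5. ]
[428.  158.1   5. ]
[496.1  62.    5. ]
[591.7 126.8   5. ]
mid T [510.59921179 145.92085132   5.        ] mid S [509.85159132 142.4533874    5.        ]
edge yaw T -53.81485822111151
edge T -145.24432005204437
edge S -54.699899278349044
edge S 34.15554668552731
grip [494.37433056 168.47129621 101.        ] [525.23005434 124.55142322 101.        ] -54.91020052371824
gripS [495.16784147 181.4091742  101.        ] [527.70692514 121.88684326 101.        ] -61.33588768470247
mat [[ 567. -142.]
 [ 628. -279.]
 [ 420. -361.]
 [ 362. -228.]] [ 494. -252.] [[376. 232.]
 [444. 203.]
 [489. 308.]
 [421. 337.]]
bearing [ 438. -273.   15.]
mat [[ 424. -263.]
 [ 451. -252.]
 [ 455. -275.]
 [ 428. -285.]] [ 440. -269.] [[282. 356.]
 [295. 349.]
 [300. 358.]
 [286. 364.]]
bearing [ 438. -282.   15.]
[[-0.913  0.408  0.   ]
 [ 0.408  0.913 -0.   ]
 [-0.    -0.    -1.   ]]
```

step_arm(
  plan=[
    {"tx":-0.3,"ty":-0.25,"grip":0},
    {"tx":-0.7,"ty":-0.57},
    {"tx":-0.72,"ty":-0.6},
    {"tx":-0.72,"ty":-0.6},
    {"tx":-0.72,"ty":-0.6},
    {"tx":-0.72,"ty":-0.6},
    {"tx":-0.72,"ty":-0.6},
    {"tx":-0.72,"ty":-0.6},
    {"tx":-0.72,"ty":-0.6},
    {"tx":-0.72,"ty":-0.53},
  ],
)

```text
invalid input at $.plan[0]: expected keys tx, ty, tz, rx, ry, rz, grip
```

step_arm(
  plan=[
    {"rz":0.65,"tz":0.11},
    {"rz":0.65,"tz":0.11},
    {"rz":0.65,"tz":0.11},
    {"rz":0.65,"tz":0.11},
    {"rz":0.65,"tz":0.11},
    {"rz":0.65,"tz":0.11},
    {"rz":0.65,"tz":0.11},
    {"rz":0.62,"tz":0.11},
    {},
    {},
  ],
)

```text
invalid input at $.plan[0]: expected keys tx, ty, tz, rx, ry, rz, grip
```

```bash
cat > st.py <<'E'
from h import *
s=arm.read_state();R=Rn.from_rotvec(s['orientation']).as_matrix()
print(s['time_s'],s['eef_pos'].round(1),'yaw y',np.degrees(np.arctan2(R[1,1],R[0,1])).round(2),'tilt',np.degrees(np.arccos(-R[2,2])).round(2),'j',s['joints'].round(2),'F',s['wrist_force'].round(1),'gap',s['finger_gap'],s['grip_force'])
def go(X,yaw=None):
    print('tool units',(R.T@(np.array(X)-s['eef_pos'])/60).round(3), None if yaw is None else -(yaw-np.degrees(np.arctan2(R[1,1],R[0,1])))/6)
E
python3 - <<'E'
from st import *
go([510.3,146,104],35.0)
p=arm.read_camera('side');save(p,'s2.png')
a=p['image'][130:280,215:365,::-1];cv2.imwrite('pics/s2c.png',cv2.resize(a,None,fx=4,fy=4,interpolation=2))
E
```

```text
1.1 [275.1 616.4 253.3] yaw y 65.95 tilt 0.0 j [-1.23  0.58  0.02  1.44 -0.01  1.13 -0.06] F [-0.3  0.1  0.1] gap 1.0013127389269285 0.0
tool units [-6.775 -5.562  2.489] 5.158464545136208
```

View pics/s2c.png

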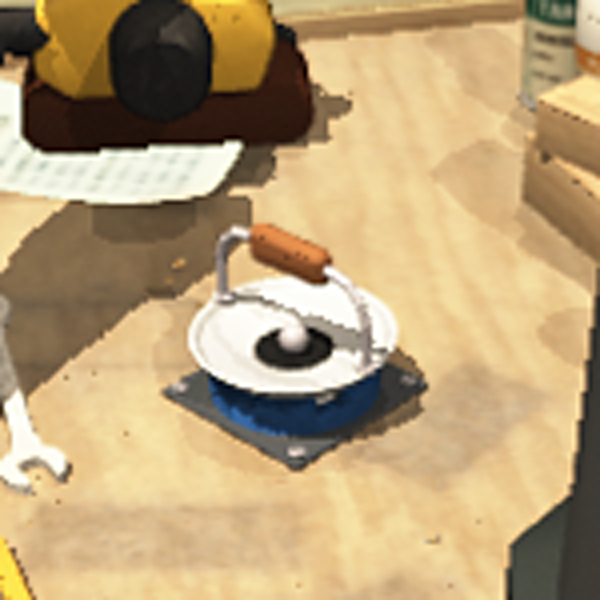

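The calls were refused because every row needs all seven keys. The picture shows the dish unchanged, with its grip near (290,250) in the crop. I'll resend the moves with full rows.

step_arm(
  plan=[
    {"tx":-0.3,"ty":-0.25,"tz":0,"rx":0,"ry":0,"rz":0,"grip":0},
    {"tx":-0.7,"ty":-0.57,"tz":0,"rx":0,"ry":0,"rz":0,"grip":0},
    {"tx":-0.72,"ty":-0.6,"tz":0,"rx":0,"ry":0,"rz":0,"grip":0},
    {"tx":-0.72,"ty":-0.6,"tz":0,"rx":0,"ry":0,"rz":0,"grip":0},
    {"tx":-0.72,"ty":-0.6,"tz":0,"rx":0,"ry":0,"rz":0,"grip":0},
    {"tx":-0.72,"ty":-0.6,"tz":0,"rx":0,"ry":0,"rz":0,"grip":0},
    {"tx":-0.72,"ty":-0.6,"tz":0,"rx":0,"ry":0,"rz":0,"grip":0},
    {"tx":-0.72,"ty":-0.6,"tz":0,"rx":0,"ry":0,"rz":0,"grip":0},
    {"tx":-0.72,"ty":-0.6,"tz":0,"rx":0,"ry":0,"rz":0,"grip":0},
    {"tx":-0.72,"ty":-0.53,"tz":0,"rx":0,"ry":0,"rz":0,"grip":0},
  ],
)

```text
time_s: 2.4
eef_pos: [510.4, 145.2, 253.7]
orientation: [0.655, 3.072, 0.001]
wrist_force: [0.7, 0.0, 0.3]
finger_gap: 1.0
grip_force: 0.0
```

step_arm(
  plan=[
    {"tx":0,"ty":0,"tz":0.11,"rx":0,"ry":0,"rz":0.65,"grip":0},
    {"tx":0,"ty":0,"tz":0.11,"rx":0,"ry":0,"rz":0.65,"grip":0},
    {"tx":0,"ty":0,"tz":0.11,"rx":0,"ry":0,"rz":0.65,"grip":0},
    {"tx":0,"ty":0,"tz":0.11,"rx":0,"ry":0,"rz":0.65,"grip":0},
    {"tx":0,"ty":0,"tz":0.11,"rx":0,"ry":0,"rz":0.65,"grip":0},
    {"tx":0,"ty":0,"tz":0.11,"rx":0,"ry":0,"rz":0.65,"grip":0},
    {"tx":0,"ty":0,"tz":0.11,"rx":0,"ry":0,"rz":0.65,"grip":0},
    {"tx":0,"ty":0,"tz":0.11,"rx":0,"ry":0,"rz":0.61,"grip":0},
    {"tx":0,"ty":0,"tz":0,"rx":0,"ry":0,"rz":0,"grip":0},
  ],
)

```text
time_s: 3.52
eef_pos: [509.6, 147.0, 200.2]
orientation: [-1.45, -2.786, 0.001]
wrist_force: [0.2, 0.6, -0.4]
finger_gap: 1.0
grip_force: 0.0
```

Run:
```python
from st import *
go([510.3,146,104],35.0)
p=arm.read_camera('side')
a=p['image'][130:280,215:365,::-1];cv2.imwrite('pics/s3c.png',cv2.resize(a,None,fx=4,fy=4,interpolation=2))
# predicted fingertip mid
print((proj(p,s['eef_pos']-[0,0,22])-[215,130])*4)
```

```text
3.525 [509.6 147.  200.2] yaw y 35.01 tilt 0.04 j [-0.53  0.43  0.24  1.9  -0.13  0.83  0.38] F [ 0.2  0.6 -0.4] gap 0.9997456031313138 0.0
tool units [-2.100e-02  1.000e-03  1.604e+00] 0.0024576506613745628
[[282.43121306 139.43741693]]
```

View pics/s3c.png

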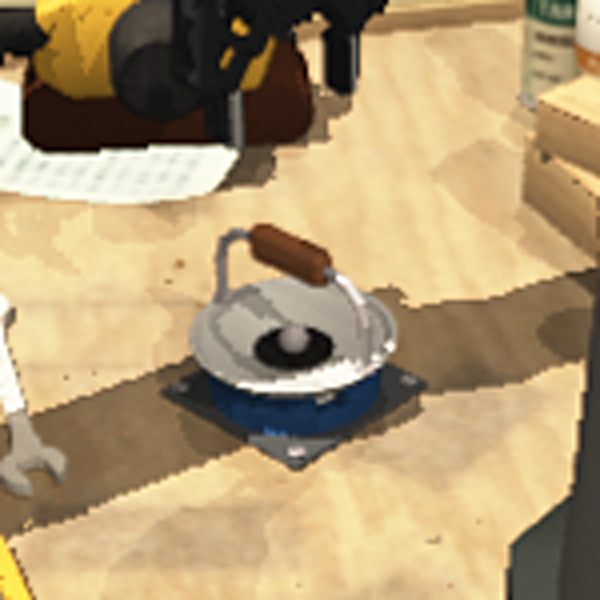

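step_arm(
  plan=[
    {"tx":0,"ty":0,"tz":0.2,"rx":0,"ry":0,"rz":0,"grip":0},
    {"tx":0,"ty":0,"tz":0.3,"rx":0,"ry":0,"rz":0,"grip":0.2},
    {"tx":0,"ty":0,"tz":0.3,"rx":0,"ry":0,"rz":0,"grip":0.3},
    {"tx":0,"ty":0,"tz":0.3,"rx":0,"ry":0,"rz":0,"grip":0.3},
    {"tx":0,"ty":0,"tz":0.25,"rx":0,"ry":0,"rz":0,"grip":0.3},
    {"tx":0,"ty":0,"tz":0.15,"rx":0,"ry":0,"rz":0,"grip":0.4},
    {"tx":0,"ty":0,"tz":0.1,"rx":0,"ry":0,"rz":0,"grip":0.5},
    {"tx":0,"ty":0,"tz":0,"rx":0,"ry":0,"rz":0,"grip":0.6},
    {"tx":0,"ty":0,"tz":0,"rx":0,"ry":0,"rz":0,"grip":0.68},
  ],
  grip_force=40,
)

```text
time_s: 4.7
eef_pos: [510.0, 147.1, 104.9]
orientation: [1.451, 2.786, 0.001]
wrist_force: [0.5, -0.8, 0.7]
finger_gap: 0.32
grip_force: 0.0
```

Run:
```python
from st import *
go([510.3,146,104],35.0)
p=arm.read_camera('side')
a=p['image'][170:260,235:345,::-1];a=cv2.resize(a,None,fx=6.6,fy=6.6,interpolation=2);cv2.imwrite('pics/s4c.png',a)
```

```text
4.7 [510.  147.1 104.9] yaw y 34.99 tilt 0.04 j [-0.5   0.56  0.19  2.   -0.18  0.6   0.42] F [ 0.5 -0.8  0.7] gap 0.31997884473182586 0.0
tool units [-0.017 -0.007  0.015] -0.0017708131016990574
```

View pics/s4c.png

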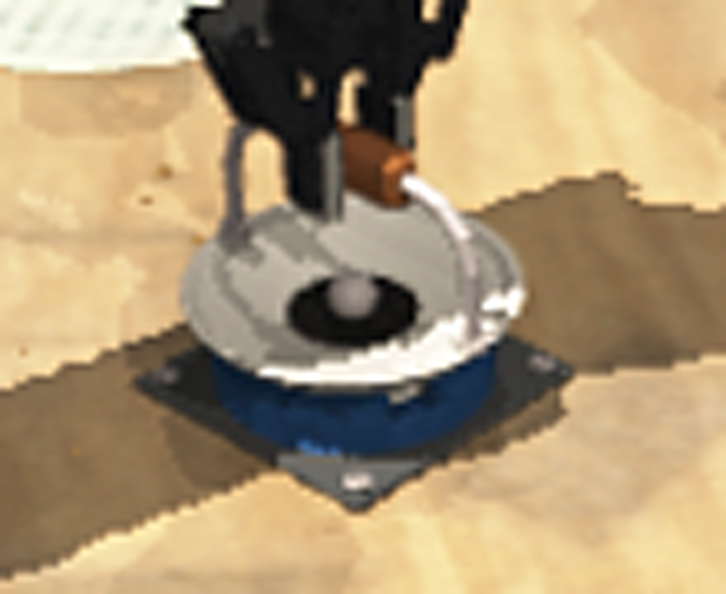

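The bar sits between the fingers, and the ball is centred at about (352,297) in the crop. Now I'll close gently.

step_arm(
  plan=[
    {"tx":0,"ty":0,"tz":0,"rx":0,"ry":0,"rz":0,"grip":0.71},
    {"tx":0,"ty":0,"tz":0,"rx":0,"ry":0,"rz":0,"grip":0.74},
    {"tx":0,"ty":0,"tz":0,"rx":0,"ry":0,"rz":0,"grip":0.765},
    {"tx":0,"ty":0,"tz":0,"rx":0,"ry":0,"rz":0,"grip":0.785},
    {"tx":0,"ty":0,"tz":0,"rx":0,"ry":0,"rz":0,"grip":0.8},
    {"tx":0,"ty":0,"tz":0,"rx":0,"ry":0,"rz":0,"grip":0.815},
    {"tx":0,"ty":0,"tz":0,"rx":0,"ry":0,"rz":0,"grip":0.83},
    {"tx":0,"ty":0,"tz":0,"rx":0,"ry":0,"rz":0,"grip":0.87},
    {"tx":0,"ty":0,"tz":0,"rx":0,"ry":0,"rz":0,"grip":1.0},
    {"tx":0,"ty":0,"tz":0,"rx":0,"ry":0,"rz":0,"grip":1.0},
  ],
  grip_force=60,
)

```text
time_s: 6.0
eef_pos: [509.5, 146.8, 104.5]
orientation: [-1.451, -2.786, 0.001]
wrist_force: [-3.9, -2.0, 5.2]
finger_gap: 0.177
grip_force: 58.3
```

step_arm(
  plan=[
    {"tx":0,"ty":0,"tz":0,"rx":0,"ry":0,"rz":-0.2,"grip":1},
    {"tx":0,"ty":0,"tz":0,"rx":0,"ry":0,"rz":-0.4,"grip":1},
    {"tx":0,"ty":0,"tz":0,"rx":0,"ry":0,"rz":-0.6,"grip":1},
    {"tx":0,"ty":0,"tz":0,"rx":0,"ry":0,"rz":-0.6,"grip":1},
    {"tx":0,"ty":0,"tz":0,"rx":0,"ry":0,"rz":-0.6,"grip":1},
    {"tx":0,"ty":0,"tz":0,"rx":0,"ry":0,"rz":-0.6,"grip":1},
    {"tx":0,"ty":0,"tz":0,"rx":0,"ry":0,"rz":-0.6,"grip":1},
    {"tx":0,"ty":0,"tz":0,"rx":0,"ry":0,"rz":-0.6,"grip":1},
    {"tx":0,"ty":0,"tz":0,"rx":0,"ry":0,"rz":-0.4,"grip":1},
    {"tx":0,"ty":0,"tz":0,"rx":0,"ry":0,"rz":-0.2,"grip":1},
  ],
)

```text
time_s: 7.25
eef_pos: [510.1, 147.2, 104.4]
orientation: [0.71, 3.06, 0.001]
wrist_force: [0.3, 0.8, -2.8]
finger_gap: 0.177
grip_force: 58.4
```

Run:
```python
from st import *
go([510.,146.8,104.5],122.5)
p=arm.read_camera('side')
a=p['image'][170:260,235:345,::-1];a=cv2.resize(a,None,fx=6.6,fy=6.6,interpolation=2);cv2.imwrite('pics/s5c.png',a)
for r in arm.boxes_of(p,'ball_center')[:2]:print(r['p'],np.array(r['box'])*[640,480,640,480])
```

```text
7.25 [510.1 147.2 104.4] yaw y 63.87 tilt 0.04 j [-0.4   0.55  0.04  1.99 -0.04  0.6   0.79] F [ 0.3  0.8 -2.8] gap 0.1769810334317399 58.36041033267975
tool units [-0.003 -0.007 -0.001] -9.771068023621021
0.64 [202.112 204.384 230.784 253.2  ]
0.61 [283.584 212.112 292.608 217.68 ]
```

View pics/s5c.png

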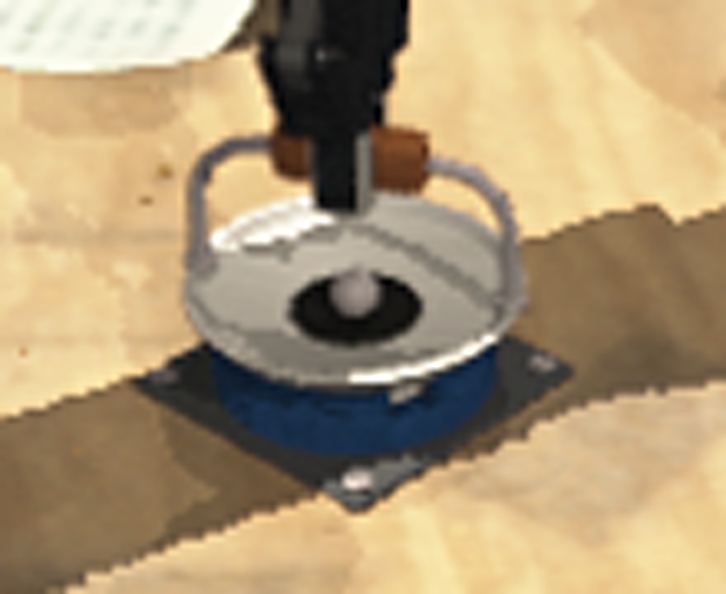

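step_arm(
  plan=[
    {"tx":0,"ty":0,"tz":0,"rx":0,"ry":0,"rz":-0.3,"grip":1},
    {"tx":0,"ty":0,"tz":0,"rx":0,"ry":0,"rz":-0.5,"grip":1},
    {"tx":0,"ty":0,"tz":0,"rx":0,"ry":0,"rz":-0.65,"grip":1},
    {"tx":0,"ty":0,"tz":0,"rx":0,"ry":0,"rz":-0.65,"grip":1},
    {"tx":0,"ty":0,"tz":0,"rx":0,"ry":0,"rz":-0.65,"grip":1},
    {"tx":0,"ty":0,"tz":0,"rx":0,"ry":0,"rz":-0.65,"grip":1},
    {"tx":0,"ty":0,"tz":0,"rx":0,"ry":0,"rz":-0.65,"grip":1},
    {"tx":0,"ty":0,"tz":0,"rx":0,"ry":0,"rz":-0.65,"grip":1},
    {"tx":0,"ty":0,"tz":0,"rx":0,"ry":0,"rz":-0.65,"grip":1},
    {"tx":0,"ty":0,"tz":0,"rx":0,"ry":0,"rz":-0.65,"grip":1},
  ],
)

```text
time_s: 8.6
eef_pos: [509.8, 147.0, 104.5]
orientation: [-0.273, 3.13, -0.0]
wrist_force: [0.9, 0.6, -2.3]
finger_gap: 0.176
grip_force: 58.4
```

step_arm(
  plan=[
    {"tx":0,"ty":0,"tz":0,"rx":0,"ry":0,"rz":-0.65,"grip":1},
    {"tx":0,"ty":0,"tz":0,"rx":0,"ry":0,"rz":-0.65,"grip":1},
    {"tx":0,"ty":0,"tz":0,"rx":0,"ry":0,"rz":-0.65,"grip":1},
    {"tx":0,"ty":0,"tz":0,"rx":0,"ry":0,"rz":-0.65,"grip":1},
    {"tx":0,"ty":0,"tz":0,"rx":0,"ry":0,"rz":-0.5,"grip":1},
    {"tx":0,"ty":0,"tz":0,"rx":0,"ry":0,"rz":-0.4,"grip":1},
    {"tx":0,"ty":0,"tz":0,"rx":0,"ry":0,"rz":-0.2,"grip":1},
    {"tx":0,"ty":0,"tz":0,"rx":0,"ry":0,"rz":-0.1,"grip":1},
    {"tx":0,"ty":0,"tz":0,"rx":0,"ry":0,"rz":0,"grip":1},
  ],
)

```text
time_s: 9.72
eef_pos: [509.7, 146.8, 104.5]
orientation: [0.881, -3.015, 0.0]
wrist_force: [-0.5, -1.1, -1.7]
finger_gap: 0.177
grip_force: 58.5
```

Run:
```python
from st import *
go([510.,146.8,104.5],122.5)
print(s['moment'])
p=arm.read_camera('top')
for l in ['mat','bearing']:
    r=arm.silhouettes(p,l)[0];m=r['region'].astype(np.uint8)
    if l=='mat':
        c=max(cv2.findContours(m,0,1)[0],key=cv2.contourArea)
        q=cv2.approxPolyDP(cv2.convexHull(c),8,True)[:,0]
        for b in q: print(b,onz(p,b,3).round(1))
    else:
        v,u=np.nonzero(m);print(r['p'],onz(p,(u.mean(),v.mean()),18).round(1))
```

```text
9.725 [509.7 146.8 104.5] yaw y 122.57 tilt 0.02 j [-0.19  0.56 -0.26  1.98  0.23  0.63  1.53] F [-0.5 -1.1 -1.7] gap 0.17703016888963163 58.48138153553009
tool units [-0.005 -0.003 -0.   ] 0.01215157476835079
[-0.14564388  0.05495477 -0.05209793]
[440 208] [ 617.4 -270.5    3. ]
[486 307] [ 421.1 -355.2    3. ]
[423 333] [ 369.5 -231.5    3. ]
[379 233] [ 565.3 -148.     3. ]
0.72 [ 438.1 -272.7   18. ]
```

step_arm(
  plan=[
    {"tx":0,"ty":0,"tz":-0.03,"rx":0,"ry":0,"rz":0,"grip":1},
    {"tx":0,"ty":0,"tz":-0.06,"rx":0,"ry":0,"rz":0,"grip":1},
    {"tx":0,"ty":0,"tz":-0.08,"rx":0,"ry":0,"rz":0,"grip":1},
    {"tx":0,"ty":0,"tz":-0.08,"rx":0,"ry":0,"rz":0,"grip":1},
    {"tx":0,"ty":0,"tz":-0.05,"rx":0,"ry":0,"rz":0,"grip":1},
  ],
)

```text
time_s: 10.5
eef_pos: [510.0, 147.0, 123.0]
orientation: [-0.881, 3.015, 0.0]
wrist_force: [0.9, 0.2, -3.8]
finger_gap: 0.175
grip_force: 58.4
```

step_arm(
  plan=[
    {"tx":0,"ty":0,"tz":-0.08,"rx":0,"ry":0,"rz":0,"grip":1},
    {"tx":0,"ty":0,"tz":-0.14,"rx":0,"ry":0,"rz":0,"grip":1},
    {"tx":0,"ty":0,"tz":-0.18,"rx":0,"ry":0,"rz":0,"grip":1},
    {"tx":0,"ty":0,"tz":-0.2,"rx":0,"ry":0,"rz":0,"grip":1},
    {"tx":0,"ty":0,"tz":-0.2,"rx":0,"ry":0,"rz":0,"grip":1},
    {"tx":0,"ty":0,"tz":-0.2,"rx":0,"ry":0,"rz":0,"grip":1},
    {"tx":0,"ty":0,"tz":-0.16,"rx":0,"ry":0,"rz":0,"grip":1},
    {"tx":0,"ty":0,"tz":-0.1,"rx":0,"ry":0,"rz":0,"grip":1},
    {"tx":0,"ty":0,"tz":-0.06,"rx":0,"ry":0,"rz":0,"grip":1},
    {"tx":0,"ty":0,"tz":0,"rx":0,"ry":0,"rz":0,"grip":1},
  ],
)

```text
time_s: 11.75
eef_pos: [509.8, 147.0, 201.7]
orientation: [-0.881, 3.015, -0.0]
wrist_force: [-0.1, -0.1, -2.4]
finger_gap: 0.18
grip_force: 58.4
```

Run:
```python
from st import *
go([539,-231.6,202.5])
p=arm.read_camera('side')
a=p['image'][130:265,225:360,::-1];a=cv2.resize(a,None,fx=4.4,fy=4.4,interpolation=2);cv2.imwrite('pics/s6c.png',a)
```

```text
11.75 [509.8 147.  201.7] yaw y 122.59 tilt 0.0 j [-0.16  0.43 -0.3   1.88  0.16  0.86  1.6 ] F [-0.1 -0.1 -2.4] gap 0.18046099423697862 58.42252492904663
tool units [ 2.988 -5.579 -0.013] None
```

View pics/s6c.png

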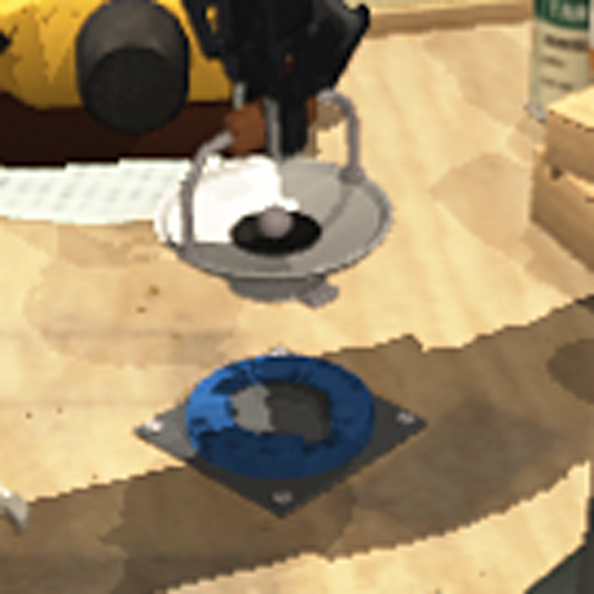

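The dish is out of the base and level. The ball is at (277,222) on the pad in the crop. Next is a smooth transfer to the mat.

step_arm(
  plan=[
    {"tx":0.019,"ty":-0.035,"tz":0,"rx":0,"ry":0,"rz":0,"grip":1},
    {"tx":0.038,"ty":-0.071,"tz":0,"rx":0,"ry":0,"rz":0,"grip":1},
    {"tx":0.057,"ty":-0.106,"tz":0,"rx":0,"ry":0,"rz":0,"grip":1},
    {"tx":0.076,"ty":-0.141,"tz":0,"rx":0,"ry":0,"rz":0,"grip":1},
    {"tx":0.094,"ty":-0.176,"tz":0,"rx":0,"ry":0,"rz":0,"grip":1},
    {"tx":0.113,"ty":-0.212,"tz":0,"rx":0,"ry":0,"rz":0,"grip":1},
    {"tx":0.122,"ty":-0.228,"tz":0,"rx":0,"ry":0,"rz":0,"grip":1},
    {"tx":0.122,"ty":-0.228,"tz":0,"rx":0,"ry":0,"rz":0,"grip":1},
    {"tx":0.122,"ty":-0.228,"tz":0,"rx":0,"ry":0,"rz":0,"grip":1},
    {"tx":0.122,"ty":-0.228,"tz":0,"rx":0,"ry":0,"rz":0,"grip":1},
  ],
)

```text
time_s: 13.05
eef_pos: [518.5, 33.7, 201.7]
orientation: [0.881, -3.015, 0.0]
wrist_force: [0.1, -0.2, -3.2]
finger_gap: 0.178
grip_force: 58.4
```

step_arm(
  plan=[
    {"tx":0.122,"ty":-0.228,"tz":0,"rx":0,"ry":0,"rz":0,"grip":1},
    {"tx":0.122,"ty":-0.228,"tz":0,"rx":0,"ry":0,"rz":0,"grip":1},
    {"tx":0.122,"ty":-0.228,"tz":0,"rx":0,"ry":0,"rz":0,"grip":1},
    {"tx":0.122,"ty":-0.228,"tz":0,"rx":0,"ry":0,"rz":0,"grip":1},
    {"tx":0.122,"ty":-0.228,"tz":0,"rx":0,"ry":0,"rz":0,"grip":1},
    {"tx":0.122,"ty":-0.228,"tz":0,"rx":0,"ry":0,"rz":0,"grip":1},
    {"tx":0.122,"ty":-0.228,"tz":0,"rx":0,"ry":0,"rz":0,"grip":1},
    {"tx":0.122,"ty":-0.228,"tz":0,"rx":0,"ry":0,"rz":0,"grip":1},
    {"tx":0.122,"ty":-0.228,"tz":0,"rx":0,"ry":0,"rz":0,"grip":1},
    {"tx":0.122,"ty":-0.228,"tz":0,"rx":0,"ry":0,"rz":0,"grip":1},
  ],
)

```text
time_s: 14.3
eef_pos: [530.5, -120.9, 201.7]
orientation: [0.881, -3.015, 0.0]
wrist_force: [0.4, -0.2, -3.3]
finger_gap: 0.177
grip_force: 58.4
```

step_arm(
  plan=[
    {"tx":0.122,"ty":-0.228,"tz":0,"rx":0,"ry":0,"rz":0,"grip":1},
    {"tx":0.122,"ty":-0.228,"tz":0,"rx":0,"ry":0,"rz":0,"grip":1},
    {"tx":0.122,"ty":-0.228,"tz":0,"rx":0,"ry":0,"rz":0,"grip":1},
    {"tx":0.122,"ty":-0.228,"tz":0,"rx":0,"ry":0,"rz":0,"grip":1},
    {"tx":0.113,"ty":-0.212,"tz":0,"rx":0,"ry":0,"rz":0,"grip":1},
    {"tx":0.094,"ty":-0.176,"tz":0,"rx":0,"ry":0,"rz":0,"grip":1},
    {"tx":0.076,"ty":-0.141,"tz":0,"rx":0,"ry":0,"rz":0,"grip":1},
    {"tx":0.057,"ty":-0.106,"tz":0,"rx":0,"ry":0,"rz":0,"grip":1},
    {"tx":0.038,"ty":-0.071,"tz":0,"rx":0,"ry":0,"rz":0,"grip":1},
    {"tx":0.019,"ty":-0.035,"tz":0,"rx":0,"ry":0,"rz":0,"grip":1},
  ],
)

```text
time_s: 15.55
eef_pos: [539.2, -232.1, 201.7]
orientation: [-0.882, 3.015, 0.0]
wrist_force: [0.0, -0.0, -3.5]
finger_gap: 0.176
grip_force: 58.5
```

step_arm(
  plan=[
    {"tx":0,"ty":0,"tz":0,"rx":0,"ry":0,"rz":0,"grip":1},
    {"tx":0,"ty":0,"tz":0,"rx":0,"ry":0,"rz":0,"grip":1},
    {"tx":0,"ty":0,"tz":0,"rx":0,"ry":0,"rz":0,"grip":1},
    {"tx":0,"ty":0,"tz":0,"rx":0,"ry":0,"rz":0,"grip":1},
    {"tx":0,"ty":0,"tz":0,"rx":0,"ry":0,"rz":0,"grip":1},
    {"tx":0,"ty":0,"tz":0,"rx":0,"ry":0,"rz":0,"grip":1},
    {"tx":0,"ty":0,"tz":0,"rx":0,"ry":0,"rz":0,"grip":1},
    {"tx":0,"ty":0,"tz":0,"rx":0,"ry":0,"rz":0,"grip":1},
  ],
)

```text
time_s: 16.55
eef_pos: [539.1, -232.0, 201.7]
orientation: [0.881, -3.015, 0.0]
wrist_force: [-0.6, 0.2, -4.0]
finger_gap: 0.18
grip_force: 58.4
```

Run:
```python
from st import *
go([539,-231.6,202.5])
o=[]
for c in ['side','top']:
    p=arm.read_camera(c);u,v=proj(p,[s['eef_pos']-[0,0,80]])[0]
    x,y=int(min(max(u-65,0),510)),int(min(max(v-65,0),350));print(c,x,y,u,v)
    o.append(cv2.resize(p['image'][y:y+130,x:x+130,::-1],(400,400),interpolation=2))
    for l in ['ball_center','parts_dish']:
      for r in arm.boxes_of(p,l)[:2]:
        b=np.array(r['box'])*[640,480,640,480];print(l,r['p'],b,onz(p,((b[0]+b[2])/2,(b[1]+b[3])/2),139))
cv2.imwrite('pics/f.png',np.hstack(o))
```

```text
16.55 [ 539.1 -232.   201.7] yaw y 122.59 tilt 0.0 j [ 0.49  0.5  -0.25  1.74  0.15  0.92  2.32] F [-0.6  0.2 -4. ] gap 0.17984207468595026 58.44777166843414
tool units [-0.002  0.007 -0.013] None
side 274 222 339.2799088497051 287.9082064644994
ball_center 0.53 [336.192 280.08  342.208 288.384] [ 536.04139538 -241.09309122  139.        ]
ball_center 0.41 [220.608 309.024 238.272 387.792] [ 333.24168743 -346.93838535  139.        ]
parts_dish 0.65 [305.088 249.408 340.096 304.8  ] [ 511.74123959 -215.74780236  139.        ]
top 369 171 434.2885080927518 236.56657715976607
ball_center 0.53 [398.4   198.816 475.904 271.008] [ 539.1954836  -233.38548249  139.        ]
parts_dish 0.81 [396.224 197.904 472.384 271.824] [ 539.22674713 -228.38242199  139.        ]
parts_dish 0.72 [423.68  275.808 470.016 320.784] [ 428.10017439 -247.45218359  139.        ]
```

View pics/f.png

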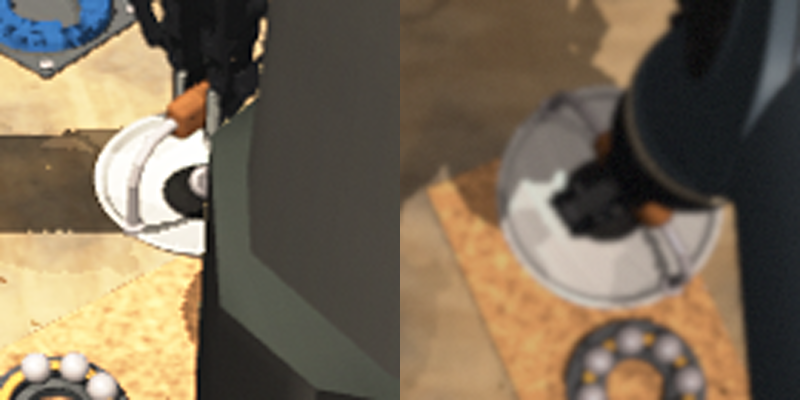

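The left half shows the ball at (200,182) on the black pad. The right half shows the dish over the clear half of the mat, level and still. I'll hand it in.

```bash
python3 -c "
from bench import arm
print(arm.sign_off())"
```

```text
the job is handed in; nothing more can be done
None
```

The job is handed in: the dish was unlocked and lifted out, and the arm is holding it level and still about 10 cm above the clear half of the mat, with the ball on the rubber pad in every picture I checked, including the last.

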